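# Set up the model scanner and load the plaster arch

### The job

Get the dental model scanner ready: turn the focus knob clockwise until its pointer stands at the long tick, then push the fin of the lock ring beneath it clockwise all the way to its stop so the ring is tight. Then push the sprung tilt plate down until it lies level and its catch holds it there, and set the horseshoe-shaped plaster arch down gently, without dropping it, on the middle of the plate, teeth up, front teeth facing the scanner's lens and square with the plate. Leave the knob at the tick, the ring tight, and everything else on the bench where it is.

Things in the scene. Friction and masses are not known exactly. Their poses are not given: they have to be found in the camera images.
- focus_knob (a joint): Angle of the focus knob, rad: 0 to 2.6, grows clockwise seen from above. The pointer stands at the long tick at 1.6; starts between 0 and 0.7. Stays where left (friction 0.05 N m). The lock ring does not move with it and does not block it.
- knob_grip (a point): On the knob's vertical axis, 82 mm above the bench; turns with the knob. The knob is a black upright bar grip 44 mm long, 13 mm wide, from 64 to 94 mm above the bench, on a black disc 48 mm in diameter. x axis runs along the bar towards its pointer end (white stripe on that half of the bar's top, down its end and out over the disc to 33 mm).
- long_tick (a point): Outer part of the dial's one long thick tick, 58 mm from the knob's axis, 35 mm above the bench, fixed; the other ticks are short and thin. Its x axis points outward from the knob's axis, and is the direction of the pointer when the knob is set.
- lock_ring (a joint): Angle of the lock ring, rad, grows clockwise seen from above: 0 loose, 1.2 fully tight at its stop pin; starts between 0 and 0.2. Stays where left (friction 0.12 N m, about 2 N at the fin).
- ring_fin (a point): Middle of the lock ring's fin, 62 mm from the knob's axis, 46 mm above the bench; turns with the ring, x outward along the fin. Ring: knurled dark steel, 68 mm diameter, coaxial under the knob. Fin: upright radial bar out to 78 mm from the axis, 10 mm thick, 36 to 56 mm above the bench (dial below: 34 mm). Its sweep is clear.
- tilt_plate (a joint): Angle of the tilt plate, rad: 0 sprung up (at the start), 0.35 level, 0.38 bottom stop. Pushed a little beyond level it is held by its catch and on release rests at about 0.345; otherwise it springs back up to 0. Pushing down 30 mm from the middle towards the catch takes 3 to 8 N; the bottom stop is rigid.
- plate_mid (a point): Middle of the tilt plate's upper face; moves with it. Plate: aluminium, 120 mm along x, 104 mm across, 8 mm thick; x towards hinge and head, z out of the plate. The hinge axis runs along y, 65 mm ahead in x and 4 mm below this point, 50 mm above the bench; the end away from it starts raised by 0.35 rad. When level, this point is 54 mm above the bench.
- plate_catch (a joint): Angle of the sprung steel catch at the free end of the plate, rad: 0 closed (hook over the plate's end bar), up to 0.4 pushed back. 34 mm wide, stands 64 to 85 mm back (-x) from the level plate's middle, top 75 mm above the bench; the descending plate pushes it aside and it snaps shut by itself.
- arch_mid (a point): Centre of the loose plaster arch, half-way up (17 mm above its underside). Cream plaster horseshoe of teeth on a D-shaped base: along x from 30 mm behind to 31 mm ahead of this point, 54 mm across (y), 34 mm tall; the base, with parallel sides, is 24 mm tall; 130 g. x points to its front teeth (round side). Starts on the bench, teeth up.
- arch_front (a point): Point in the front teeth of the arch, 28 mm ahead of arch_mid along the arch's x axis.
- arch: The plaster arch as a whole, origin at the centre of its underside.
- quarter: Bystander: small straight plaster model with four teeth, 40 x 22 x 34 mm, origin under its centre. To be left alone.
- varnish: Bystander: black bottle with brass cap, 30 mm in diameter, 65 mm tall.
- puck: Bystander: grey plastic disc, 64 mm in diameter, 12 mm thick, near the robot.
- bur_block: Bystander: wooden block 35 x 75 x 22 mm with five burs standing in it, 60 mm tall in all.
- wax_knife: Bystander: wax spatula 170 mm long, lying on the left side.
- brush: Bystander: brush 170 mm long, lying on the right side.
- focus_pod: The fixed grey square pod that carries knob, ring and dial, 150 x 150 x 30 mm, aluminium dial on top up to 34 mm; origin under its centre, on the knob's vertical axis. Stands left or right of the bench's middle, opposite to the scanner, turned by up to 0.3 rad.
- scan_stage: The fixed scanner: grey base 190 x 130 x 14 mm, tilt plate, catch at one end, white head with the lens at the other (110 to 170 mm along +x from the origin, 120 mm wide, 85 mm high). Origin on the bench under the middle of the level plate, x axis towards the head. Stands left or right of the bench's middle, turned by up to 0.3 rad.
Things that resemble listed ones, but are neither listed nor needed, are in the scene too. What is shaped like the focus_pod but turquoise or yellow is not meant.

How it is judged:
On the way, in this order (a step that is already met when the one before it is completed fails the run):
1. the knob's pointer stands at the long tick, within 0.14 rad, with the ring still loose (value of joint focus_knob between 1.46 and 1.74 rad and value of joint lock_ring below 0.6 rad), for 0.3 s.
2. the lock ring is tight (within 0.15 rad of its stop) with the pointer still at the tick (value of joint lock_ring above 1.05 rad and value of joint focus_knob between 1.46 and 1.74 rad), for 0.2 s.
3. the tilt plate is pushed down level (value of joint tilt_plate above 0.32 rad), for 0.3 s.
At the end, for the whole second after the job is handed in: Knob pointer within 0.14 rad of the long tick, lock ring within 0.15 rad of its stop, tilt plate level (within 0.03 rad) and held there by its catch, the arch at rest upright on the plate within 20 mm of its middle each way, front teeth towards the scanner head within 0.3 rad (all of step 2 and value of joint tilt_plate above 0.32 rad and x of arch_mid in the frame of plate_mid between -0.02 and 0.02 m and y of arch_mid in the frame of plate_mid between -0.02 and 0.02 m and z of arch_mid in the frame of plate_mid between 0.012 and 0.022 m and x of arch_front in the frame of plate_mid above 0.005 m and angle between the x axis of arch_mid and the x axis of plate_mid, either way round below 0.3 rad and linear speed of arch below 0.02 m/s and angle between arch_mid's own z axis and vertical below 0.12 rad); the robot touches nothing.
It fails at once if the arch is dropped: let fall freely by more than about 12 mm (linear speed of arch above 0.5 m/s and contact force between arch and the fingers below 0.1 N).
It fails at once if a bystander is moved more than 30 mm (distance of any of quarter, varnish, puck, bur_block, wax_knife, brush from where it was at the start of the episode above 0.03 m).
It also fails if it takes over 72 s, if anything falls off the work surface, if the arm or the gripper's body presses on something with over 40 N, if the wrist force passes 120 N, or if a joint passes its speed limit or range.

### The arm

A 7-joint arm with a two-finger parallel gripper is mounted at the origin on the work surface. World frame = base frame: x ahead of the robot, y to its left, z up, the work surface at z = 0. Lengths are in m, angles in rad, forces in N, time in s.
With the tool pointing down it reaches from about 0.425 to 0.875 m from the base axis. Payload 4.7 kg.
Tool frame: the origin (TCP) lies on the centre line of the jaws, within the pads' length; the fingertips stand ahead of it and the grasp point (between the pads) lies 2 mm behind it (nose_length is the z of the fingertips in the tool frame, in m); z points along the fingers, y is the line along which they close (so a half turn about z gives the same grasp; the last joint's range is limited). The gripper opens to 87 mm and grips with 3 to 60 N. Pads are 19 mm wide; open, the fingers measure 117 mm over their backs; the gripper's body (75 mm by 190 mm) begins 51 mm behind the grasp point.
Start: joints at [-1.146, 0.321, -0.07, 1.45, 0.023, 1.371, -0.057], TCP at [0.26, 0.596, 0.24] pointing down, gripper open.
Joint ranges: [-2.86, 2.86], [-0.3, 2.09], [-1.38, 1.24], [0.06, 2.45], [-1.56, 4.7], [0.09, 2.05], [-2.69, 2.69]. Speed limits (rad/s): [2.57, 2.57, 3.14, 3.14, 3.14, 3.14, 3.14].

### API

Orientations are given as a rotation vector (axis times angle).
In Python, from bench import * gives the robot as it stands.
- The arm moves only by the tool send_rows, never from a script. Its arguments are lists of equal length, an entry for each row: "xyz": the shift along the tool's x, y, z in mm, a list of three; "dr": the turn, a rotation vector about the tool's x, y, z in rad, a list of three. A call has exactly 10 rows; each row is the pose to reach, as a shift and turn from the pose commanded when the call began, along the tool's axes at that moment; what a row does not reach only later rows make up. A row lasts 1/12 s, in which the tool goes at most 41.7 mm and 7.16 degrees, less where a joint would pass 70% of its speed; a pose out of reach is approached as far as the arm can. A call with a gripper value outside its range is refused whole. "jaw" is the finger opening in mm, from 0 to 87, set as the call begins (left out, the last holds). The fingers move at their own pace and stop on an object; "grip_force" is the grip in N (left out, the last holds). Time passes only in rows, so rows that repeat a pose let the fingers close, or fill a call up. It gives the time, the measured TCP pose, the force, the opening and the grip force at its end, in the units of the state.
- get_state(): the state, without advancing time (a new reading comes with each control period).
- get_image(name): name is "scene" or "side" or "wrist"; returns the picture (420x560x3 uint8, red, green, blue); there is no depth.
- calibration(name): a dict with "vfov" (degrees; the focal length in pixels is half the picture's height over the tangent of half this angle, whatever the lens; pixels are square), "cx", "cy" (the principal point, pixels), "rvec" (rotation vector, rad) and "tvec" (3), from world to camera coordinates, as OpenCV has them; the wrist camera has in their place "hand_eye" (4x4, takes a point from camera to tool coordinates, whose origin is the TCP and whose axes are the flange's). Camera axes: x right, y down, z forward; pixel columns grow to the right and rows downward; lengths in m; the calibration is good to about 2 mm. A picture is of the moment at which its call begins: read the wrist's pose just before it. calibration takes no time and is no camera call.
- close_job(): hands the job in; it is judged then, once.
The state is a dict: "time": time; "joint_positions": joint angles; "qd": joint speeds; "joint_torque": joint torques, N m; "position": TCP position; "tool_rot": TCP orientation; "ft_force": force on the tool from outside, world axes, zero at the start; "torque": the same for the moment, N m; "grip_width": opening from 0.0 (shut) to 1.0 (fully open); "grip_force": force on a finger pad.
Only numpy, scipy, OpenCV 4.12 (cv2) and the standard library are available. Lean on these libraries where they do the work, as an engineer would, in place of code of your own. Each camera call takes 0.05 s, during which the arm holds its last target. There are 200 camera calls.

## Working session

There is one attempt and no reset: what is moved stays moved. The work goes in short steps, Python scripts to look and compute and a tool call to move; the robot and the scene stay as the last step left them, time stands still between calls to the robot, and variables do not carry over. Pictures are saved under pics/ and viewed, at most 10 in all, crops included, and the job is handed in when it is done.

Besides the shell and the picture viewer there is one more tool, called after ">>>" as name(argument=value, ...) on one line, values as JSON. send_rows: Moves the arm, as the interface text tells. Its arguments: {"type":"object","properties":{"xyz":{"type":"array"},"dr":{"type":"array"},"jaw":{"type":"number"},"grip_force":{"type":"number"}},"required":["xyz","dr"]}

```bash
ls; mkdir -p pics
cat > h.py <<'E'
from bench import *
import numpy as np, cv2
from scipy.spatial.transform import Rotation as R
def cam(name, st=None):
    c=calibration(name); f=210/np.tan(np.radians(c["vfov"])/2)
    K=np.array([[f,0,c["cx"]],[0,f,c["cy"]],[0,0,1]])
    if "hand_eye" in c:
        st=st or get_state(); T=np.eye(4); T[:3,:3]=R.from_rotvec(st["tool_rot"]).as_matrix(); T[:3,3]=st["position"]
        T=T@np.array(c["hand_eye"]); Rw=T[:3,:3].T; t=-Rw@T[:3,3]
    else:
        Rw=R.from_rotvec(np.ravel(c["rvec"])).as_matrix(); t=np.ravel(c["tvec"])
    return K,Rw,t
def ray(cm,u,v,z):
    K,Rw,t=cm; o=-Rw.T@t; d=Rw.T@np.linalg.inv(K)@[u,v,1]
    return o+d*(z-o[2])/d[2]
def proj(cm,p):
    K,Rw,t=cm; q=K@(Rw@np.asarray(p)+t); return q[:2]/q[2]
def grab(name,fn):
    st=get_state(); im=get_image(name)[:,:,::-1].copy(); cv2.imwrite("pics/"+fn,im); return im,cam(name,st)
E
python3 - <<'E'
from h import *
print(get_state())
for n in ["scene","side","wrist"]:
    print({k:np.round(v,4).tolist() for k,v in calibration(n).items() if k!="name"} )
a,_=grab("scene","a.png"); b,_=grab("side","b.png"); c,_=grab("wrist","c.png")
cv2.imwrite("pics/ab.png",cv2.resize(np.hstack([a,b]),(800,300)))
E
```

```text
pics
{'time': 0.0, 'joint_positions': array([-1.14591458,  0.32181034, -0.07011111,  1.45165544,  0.0226385 ,
        1.37075551, -0.05686053]), 'qd': array([-0.00014184, -0.0017118 , -0.00055316,  0.0010501 ,  0.000593  ,
       -0.00073548, -0.00017831]), 'joint_torque': array([ 7.61407173e-04, -4.91290677e+01, -4.03166050e-01, -3.12531424e+01,
       -6.36495254e-02,  4.37367812e-02,  1.98516468e-04]), 'position': array([0.2594036 , 0.5954512 , 0.23847972]), 'tool_rot': array([-6.40518159e-01, -3.07534477e+00,  2.86448492e-03]), 'ft_force': array([ 0.82196545,  0.23551069, -0.73146423]), 'torque': array([-0.03675225, -0.03411087, -0.01320229]), 'grip_force': 0.0, 'grip_width': 1.0021212119353264}
{'vfov': 52.8056, 'cx': 277.8668, 'cy': 202.764, 'rvec': [1.9375, 1.1669, -0.5788], 'tvec': [-0.2457, -0.2245, 1.6024]}
{'vfov': 43.4955, 'cx': 280.5413, 'cy': 213.9781, 'rvec': [2.2223, -0.4116, 0.1762], 'tvec': [-0.5432, 0.1954, 1.2753]}
{'vfov': 61.5152, 'cx': 284.8551, 'cy': 211.7706, 'hand_eye': [[0.0003, -0.9537, -0.3006, 0.0832], [1.0, 0.0007, -0.0012, -0.0], [0.0014, -0.3006, 0.9537, -0.145], [0.0, 0.0, 0.0, 1.0]]}
```

View pics/a.png

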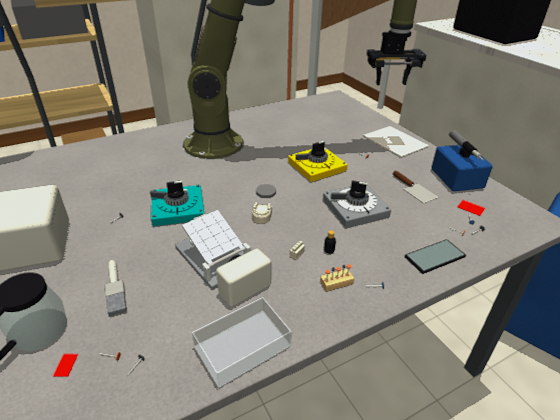

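View pics/b.png

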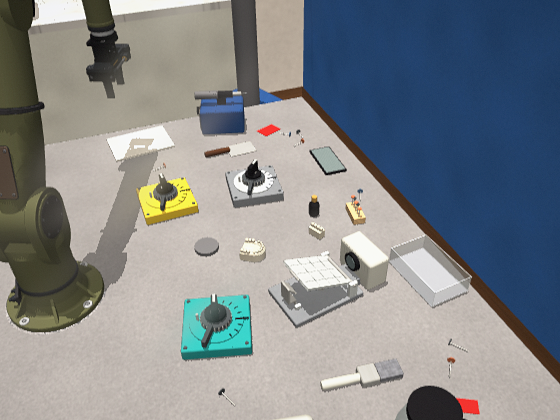

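Candidates for the pod: grey at scene (356,203), turquoise (176,203) and yellow (317,160). I choose the grey one. For the arch, the horseshoe at scene (261,211) rather than the straight quarter at (297,250). Next: close crops and rough positions.

Run:
```python
from h import *
a=cv2.imread("pics/a.png"); b=cv2.imread("pics/b.png"); ca,cb=cam("scene"),cam("side")
for n,s,d,z in [("pod",(356,203),(254,183),.034),("arch",(261,213),(252,249),.017),("quarter",(297,250),(316,229),.017),("puck",(266,190),(206,245),.012),("varn",(330,243),(314,206),.03),("head",(245,275),(364,260),.05),("plate",(213,236),(320,270),.06),("bur",(337,278),(355,210),.02),("turq",(176,203),(215,320),.034),("yel",(317,160),(167,195),.034)]:
    print(n,np.round(ray(ca,*s,z),3),np.round(ray(cb,*d,z),3))
def crop(im,x,y,w,h,s): return cv2.resize(im[y:y+h,x:x+w],(w*s,h*s),interpolation=cv2.INTER_CUBIC)
o=np.vstack([np.hstack([crop(a,315,170,80,60,5),crop(b,215,150,80,60,5)]),np.hstack([crop(a,170,190,133,100,3)[:,:400],crop(b,230,225,133,100,3)])[:, :799].copy() if 0 else np.hstack([cv2.resize(crop(a,170,190,133,100,3),(400,300)),cv2.resize(crop(b,230,225,133,100,3),(400,300))])])
cv2.imwrite("pics/crop.png",o)
```

```text
pod [0.596 0.219 0.034] [0.578 0.216 0.034]
arch [ 0.492 -0.041  0.017] [ 0.487 -0.037  0.017]
quarter [ 0.677 -0.028  0.017] [ 0.674 -0.025  0.017]
puck [0.386 0.029 0.012] [0.381 0.027 0.012]
varn [0.705 0.054 0.03 ] [0.702 0.054 0.03 ]
head [ 0.725 -0.198  0.05 ] [ 0.72  -0.209  0.05 ]
plate [ 0.572 -0.217  0.06 ] [ 0.602 -0.21   0.06 ]
bur [0.81  0.005 0.02 ] [0.807 0.006 0.02 ]
turq [ 0.355 -0.25   0.034] [ 0.334 -0.244  0.034]
yel [0.332 0.252 0.034] [0.325 0.253 0.034]
```

View pics/crop.png

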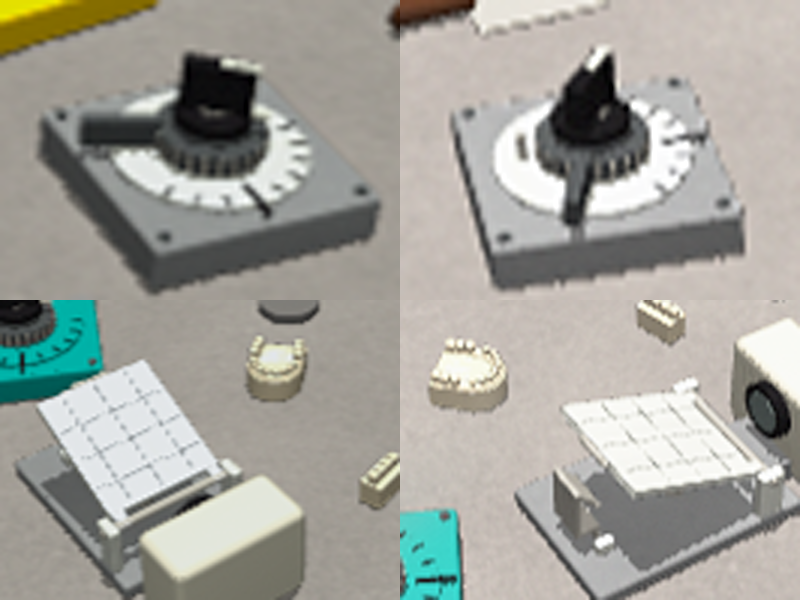

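```bash
cat >> h.py <<'E'
def plan(p,xdir=None):
    """shift (mm, tool axes) and turn to reach world p with tool pointing down, tool x along heading xdir (rad)"""
    st=get_state(); M=R.from_rotvec(st["tool_rot"]).as_matrix()
    s=M.T@(np.asarray(p)-st["position"])*1000
    hd=np.arctan2(M[1,0],M[0,0]) if xdir is None else xdir
    c,n=np.cos(hd),np.sin(hd); G=np.array([[c,n,0],[n,-c,0],[0,0,-1]]).T
    G=np.column_stack([[c,n,0],np.cross([0,0,-1],[c,n,0]),[0,0,-1]])
    d=R.from_matrix(M.T@G).as_rotvec()
    print("pos",np.round(st["position"],4),"head",round(np.arctan2(M[1,0],M[0,0]),3),"j7",round(st["joint_positions"][6],2),"t",round(st["time"],2),"shift",np.round(s,1),"dr",np.round(d,3))
E
python3 - <<'E'
from h import *
import bench
print([n for n in dir(bench) if not n.startswith("_")])
print(getattr(bench,"nose_length",None))
plan([.585,.217,.25])
E
```

```text
['MotionError', 'calibration', 'close_job', 'get_image', 'get_state', 'nose_length']
0.017
pos [0.2595 0.5955 0.2387] head 2.731 j7 -0.06 t 0.15 shift [-449.6 -217.1  -10.9] dr [-0.001  0.    -0.   ]
```

>>> send_rows(xyz=[[-40,-20,-1],[-80,-39,-2],[-120,-58,-3],[-160,-77,-4],[-200,-97,-5],[-240,-116,-6],[-280,-135,-7],[-320,-154,-8],[-355,-171,-9],[-390,-188,-10]], dr=[[0,0,0],[0,0,0],[0,0,0],[0,0,0],[0,0,0],[0,0,0],[0,0,0],[0,0,0],[0,0,0],[0,0,0]])

```text
time: 0.98
position: [0.5323, 0.2785, 0.2491]
tool_rot: [-0.641, -3.076, -0.0]
ft_force: [-0.9, 1.2, 0.7]
grip_width: 1.0
grip_force: 0.0
```

>>> send_rows(xyz=[[-20,-10,0],[-40,-20,0],[-60,-29,0],[-60,-29,0],[-60,-29,0],[-60,-29,0],[-60,-29,0],[-60,-29,0],[-60,-29,0],[-60,-29,0]], dr=[[0,0,0],[0,0,0],[0,0,0],[0,0,0],[0,0,0],[0,0,0],[0,0,0],[0,0,0],[0,0,0],[0,0,0]])

```text
time: 1.82
position: [0.5744, 0.2305, 0.2492]
tool_rot: [-0.639, -3.076, -0.0]
ft_force: [1.0, 0.6, 0.2]
grip_width: 1.0
grip_force: 0.0
```

Run:
```python
from h import *
plan([.585,.217,.25])
im,c=grab("wrist","w1.png"); np.save("w1.npy",np.column_stack([c[0],c[1],c[2]]))
```

```text
pos [0.5744 0.2305 0.2492] head 2.732 j7 0.78 t 1.82 shift [-15.1  -8.2  -0.8] dr [ 0. -0. -0.]
```

View pics/w1.png

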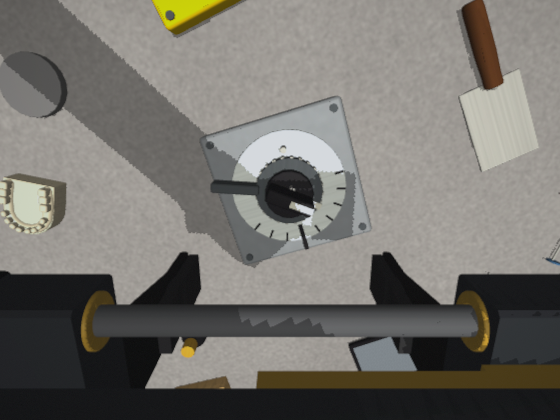

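Wrist view: long tick at (305,236), stripe on the bar's top around (303,209), fin pointing left to about (213,187), and the stop pin at (283,149). Next I work these out in world coordinates.

Run:
```python
from h import *
im=cv2.imread("pics/w1.png"); c=cam("wrist")
cor=[(207,144),(335,106),(364,227),(250,258)]
P=np.array([ray(c,*p,.031) for p in cor]); ctr=P.mean(0); print("screws",np.round(P,4).tolist(),"ctr",ctr.round(4))
# white dial ellipse
g=cv2.cvtColor(im,cv2.COLOR_BGR2GRAY); 
a=lambda p:np.arctan2(p[1]-ctr[1],p[0]-ctr[0])
t=[ray(c,303,226,.034),ray(c,308,248,.034)]; print("tick",t,[a(p) for p in t])
print("tick dir", np.arctan2(*(t[1]-t[0])[[1,0]]))
# stripe: bright pixels near knob top
hs=cv2.inRange(im,(150,150,150),(255,255,255))[185:222,275:320]; ys,xs=np.nonzero(hs)
n,l,s,cc=cv2.connectedComponentsWithStats(hs); print(s.tolist(), (cc+[275,185]).round(1).tolist())
print("fin",[ (ray(c,*p,.056).round(4), a(ray(c,*p,.056))) for p in [(213,187),(240,188)]])
print("pin",a(ray(c,283,149,.045)))
z=cv2.resize(im[135:255,200:360],(800,600),interpolation=cv2.INTER_CUBIC); cv2.imwrite("pics/w1z.png",z)
```

```text
screws [[0.5052, 0.1735, 0.031], [0.5225, 0.3063, 0.031], [0.6536, 0.2898, 0.031], [0.6375, 0.1596, 0.031]] ctr [0.5797 0.2323 0.031 ]
tick [array([0.62489549, 0.22935265, 0.034     ]), array([0.65095853, 0.22450289, 0.034     ])] [np.float64(-0.0650773163615728), np.float64(-0.10896023651613676)]
tick dir -0.18397432893244814
[[0, 0, 45, 37, 1394], [20, 17, 25, 20, 267], [16, 19, 3, 2, 3], [0, 36, 1, 1, 1]] [[294.6, 201.2], [309.5, 212.2], [292.0, 204.7], [275.0, 221.0]]
fin [(array([0.5443, 0.1659, 0.056 ]), np.float64(-2.059988710545661)), (array([0.5558, 0.1898, 0.056 ]), np.float64(-2.082782025992194))]
pin 2.8794164094246133
```

View pics/w1z.png

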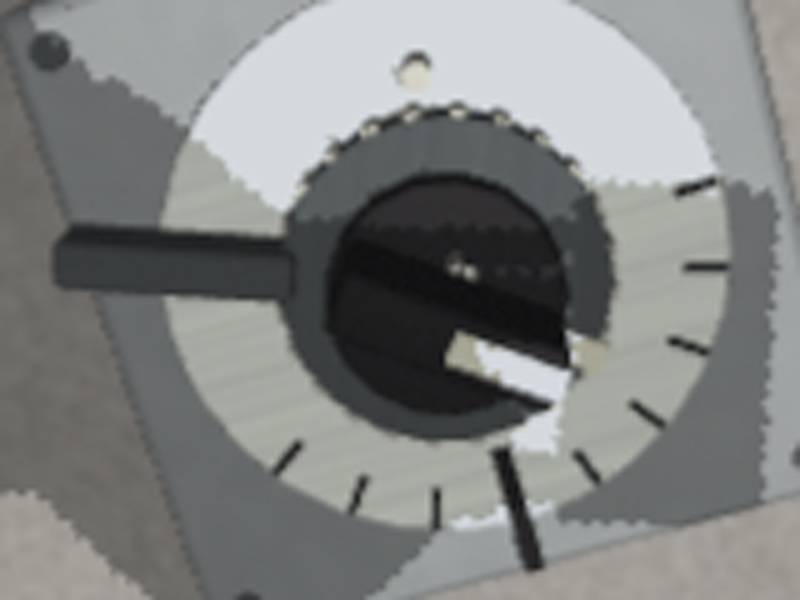

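Run:
```python
from h import *
c=cam("wrist")
f=lambda x,y,z:ray(c,200+x/5,135+y/5,z)
print("ring",f(448,272,.055),"disc",f(448,293,.064))
# dial ellipse: left,right,top,bottom extremes
print("dial L,R", f(162,250,.034),f(730,250,.034),"bottom",f(440,527,.034))
a,b=f(500,450,.034),f(535,565,.034); print("tick",a,b,np.arctan2(*(b-a)[[1,0]]))
a,b=f(462,352,.094),f(562,388,.094); print("stripe",a,b,np.arctan2(*(b-a)[[1,0]]))
a,b=f(350,240,.094),f(565,320,.094); print("baredge",a,b,np.arctan2(*(b-a)[[1,0]]))
a,b=f(60,263,.056),f(290,273,.056); print("fin",a,b,np.arctan2(*(a-b)[[1,0]]))
print("pin",f(413,68,.042))
```

```text
ring [0.57677575 0.23393628 0.055     ] disc [0.57852257 0.23307238 0.064     ]
dial L,R [0.55349575 0.17911699 0.034     ] [0.60074821 0.28805517 0.034     ] bottom [0.63385376 0.20778696 0.034     ]
tick [0.62254089 0.2268135  0.034     ] [0.65051867 0.22348818 0.034     ] -0.11830055842915173
stripe [0.5821403  0.23384189 0.094     ] [0.59540638 0.24759137 0.094     ] 0.8032897936360051
baredge [0.55570566 0.22393673 0.094     ] [0.58395529 0.25281694 0.094     ] 0.7964355360965498
fin [0.54448868 0.16469281 0.056     ] [0.56433844 0.20537275 0.056     ] -2.024757075666709
pin [0.5388463  0.24283726 0.042     ]
```

>>> send_rows(xyz=[[0,0,10],[0,0,22],[-1,1,34],[-1,2,46],[-2,3,58],[-2,4,70],[-2,4,80],[-2,4,90],[-2,4,100],[-2,4,110]], dr=[[0,0,-0.12],[0,0,-0.24],[0,0,-0.36],[0,0,-0.48],[0,0,-0.6],[0,0,-0.72],[0,0,-0.84],[0,0,-0.96],[0,0,-1.08],[0,0,-1.2]], jaw=50)

```text
time: 2.7
position: [0.5782, 0.2328, 0.1387]
tool_rot: [-1.217, 2.896, 0.0]
ft_force: [0.8, 0.3, 0.3]
grip_width: 0.576
grip_force: 0.0
```

Run:
```python
from h import *
plan([.578,.233,.086],.8+np.pi)
im,c=grab("wrist","w2.png")
```

```text
pos [0.5782 0.2328 0.1387] head -2.346 j7 1.96 t 2.7 shift [ 0.   0.3 52.7] dr [-0.     0.    -0.005]
```

View pics/w2.png

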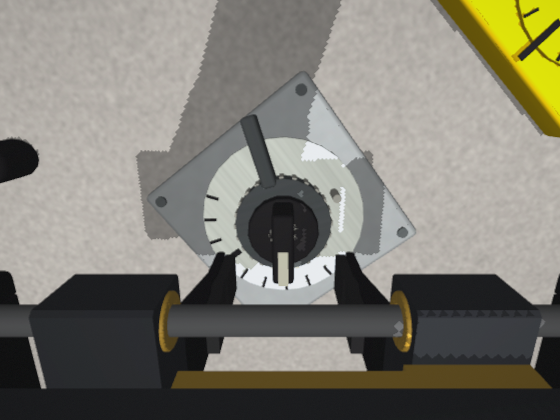

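The bar is centred between the fingers at (284,235) and aligned with them. Descend, close and turn.

>>> send_rows(xyz=[[0,0,15],[0,0,30],[0,0,42],[0,0,50],[0,0,53],[0,0,53],[0,0,53],[0,0,53],[0,0,53],[0,0,53]], dr=[[0,0,0],[0,0,0],[0,0,0],[0,0,0],[0,0,0],[0,0,0],[0,0,0],[0,0,0],[0,0,0],[0,0,0]])

```text
time: 3.58
position: [0.5787, 0.2328, 0.0869]
tool_rot: [-1.207, 2.899, 0.0]
ft_force: [0.6, -0.9, -0.4]
grip_width: 0.578
grip_force: 0.0
```

>>> send_rows(xyz=[[0,0,0],[0,0,0],[0,0,0],[0,0,0],[0,0,0],[0,0,0],[0,0,0],[0,0,0],[0,0,0],[0,0,0]], dr=[[0,0,0],[0,0,0],[0,0,0],[0,0,0],[0,0,0],[0,0,0],[0,0,0],[0,0,0],[0,0,0],[0,0,0]], jaw=5, grip_force=25)

```text
time: 4.42
position: [0.579, 0.2318, 0.0862]
tool_rot: [-1.207, 2.9, -0.002]
ft_force: [3.7, -2.3, -3.2]
grip_width: 0.152
grip_force: 25.0
```

>>> send_rows(xyz=[[0,0,0],[0,0,0],[0,0,0],[0,0,0],[0,0,0],[0,0,0],[0,0,0],[0,0,0],[0,0,0],[0,0,0]], dr=[[0,0,0.1],[0,0,0.21],[0,0,0.32],[0,0,0.43],[0,0,0.54],[0,0,0.65],[0,0,0.76],[0,0,0.85],[0,0,0.92],[0,0,0.92]])

```text
time: 5.25
position: [0.5787, 0.2327, 0.0862]
tool_rot: [0.208, 3.134, 0.0]
ft_force: [3.3, -1.2, -1.5]
grip_width: 0.15
grip_force: 25.0
```

Run:
```python
from h import *
plan([.578,.233,.15])
im,c=grab("wrist","w3.png")
```

```text
pos [0.5787 0.2327 0.0862] head 3.009 j7 1.08 t 5.25 shift [  0.6   0.2 -63.8] dr [0.    0.001 0.   ]
```

>>> send_rows(xyz=[[0,0,0],[0,0,0],[0,0,0],[0,0,-5],[0,0,-15],[0,0,-30],[0,0,-45],[0,0,-60],[0,0,-65],[0,0,-65]], dr=[[0,0,0],[0,0,0],[0,0,0],[0,0,0],[0,0,0],[0,0,0],[0,0,0],[0,0,0],[0,0,0],[0,0,0]], jaw=50)

```text
time: 6.13
position: [0.5794, 0.2332, 0.1538]
tool_rot: [0.205, 3.131, 0.004]
ft_force: [-0.4, -0.7, 0.2]
grip_width: 0.567
grip_force: 0.0
```

Run:
```python
from h import *
plan([.578,.233,.15])
im,c=grab("wrist","w4.png")
cv2.imwrite("pics/w4z.png",cv2.resize(im[120:320,150:420],(800,593),interpolation=cv2.INTER_CUBIC))
```

```text
pos [0.5794 0.2332 0.1538] head 3.011 j7 1.07 t 6.13 shift [ 1.4 -0.4  3.8] dr [0.003 0.003 0.   ]
```

View pics/w4z.png

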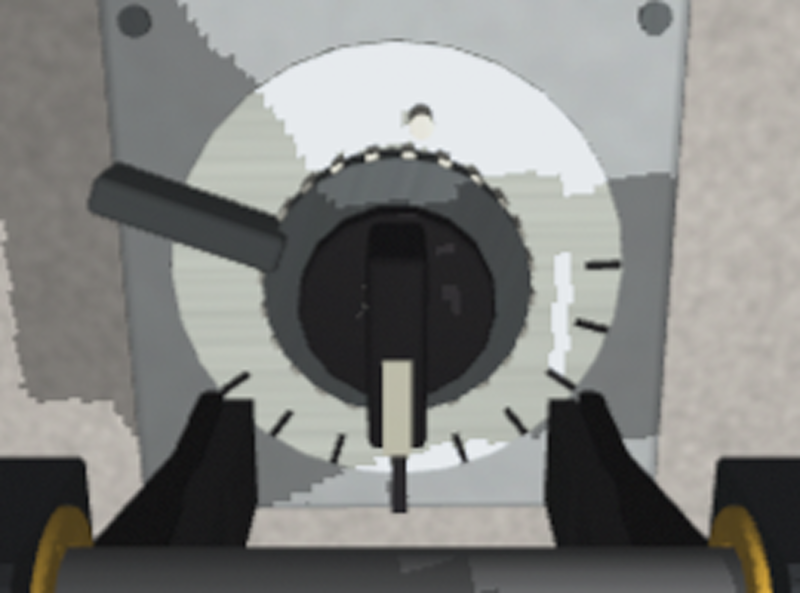

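The pointer stands on the long tick, both at x≈398 in the crop. The fin runs from (100,205) to (275,255). Now the ring.

Run:
```python
from h import *
c=cam("wrist"); k=270/800
f=lambda x,y,z:ray(c,150+x*k,120+y*k,z)
for q,r,z in [((91,207),(272,270),.056),((118,165),(284,237),.036)]:
    a,b=f(*q,z),f(*r,z); print(a,b,np.arctan2(*(a-b)[[1,0]]))
C=np.array([.578,.233])
a=f(413,125,.036);print("pin",a,np.arctan2(*(a[:2]-C)[::-1]))
h=-2.025
plan([*(C+.066*np.array([np.cos(h),np.sin(h)])),.13],h)
```

```text
[0.54609272 0.16319214 0.056     ] [0.56712188 0.20315142 0.056     ] -2.055234203819806
[0.54039934 0.16570572 0.036     ] [0.56458221 0.20437275 0.036     ] -2.1296927121365563
pin [0.54000744 0.24119343 0.036     ] 2.9291867931184816
pos [0.5787 0.2329 0.1522] head 3.011 j7 1.07 t 6.18 shift [ 21.7 -62.6  22.1] dr [ 0.     0.002 -1.247]
```

>>> send_rows(xyz=[[2,-6,0],[5,-12,0],[7,-18,0],[10,-25,0],[12,-31,0],[15,-37,5],[17,-43,10],[20,-49,15],[22,-56,20],[24.5,-61.5,22]], dr=[[0,0,-0.12],[0,0,-0.24],[0,0,-0.36],[0,0,-0.48],[0,0,-0.6],[0,0,-0.72],[0,0,-0.84],[0,0,-0.96],[0,0,-1.08],[0,0,-1.2]], jaw=32)

```text
time: 7.02
position: [0.5446, 0.1739, 0.1271]
tool_rot: [1.607, -2.696, -0.001]
ft_force: [-0.2, -0.8, -0.6]
grip_width: 0.367
grip_force: 0.0
```

Run:
```python
from h import *
plan([.5464,.1751,.06],-2.07)
im,c=grab("wrist","w5.png")
cv2.imwrite("pics/w5z.png",im)
```

```text
pos [0.5446 0.1739 0.1271] head -2.067 j7 2.31 t 7.02 shift [-2.1 -1.2 67.1] dr [ 0.002 -0.003  0.003]
```

View pics/w5z.png

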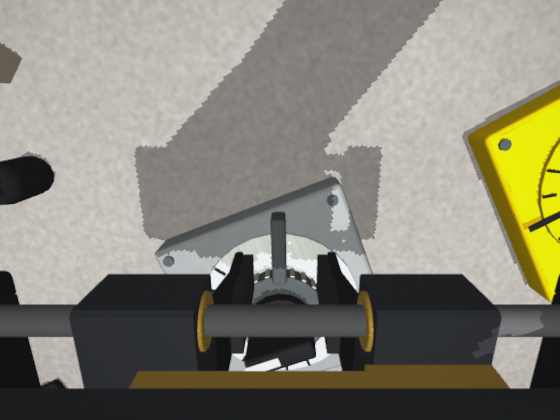

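>>> send_rows(xyz=[[-1,-1,15],[-2,-3,30],[-2,-3,45],[-2,-3,57],[-2,-3,65],[-2,-3,67],[-2,-3,67],[-2,-3,67],[-2,-3,67],[-2,-3,67]], dr=[[0,0,0],[0,0,0],[0,0,0],[0,0,0],[0,0,0],[0,0,0],[0,0,0],[0,0,0],[0,0,0],[0,0,0]])

```text
time: 7.9
position: [0.5502, 0.1754, 0.0631]
tool_rot: [-1.6, 2.702, -0.0]
ft_force: [0.2, -0.1, -0.6]
grip_width: 0.371
grip_force: 0.0
```

>>> send_rows(xyz=[[0,0,0],[0,0,0],[0,0,0],[-0.1,3,0],[-0.4,7,0],[-0.9,11,0],[-1.6,14.5,0],[-2.5,18,0],[-3.6,21.5,0],[-4.8,24.8,0]], dr=[[0,0,0],[0,0,0],[0,0,0],[0,0,0.05],[0,0,0.11],[0,0,0.165],[0,0,0.22],[0,0,0.275],[0,0,0.33],[0,0,0.385]], jaw=20)

```text
time: 8.73
position: [0.5305, 0.1903, 0.0623]
tool_rot: [-1.049, 2.961, -0.002]
ft_force: [1.4, -1.7, 0.4]
grip_width: 0.228
grip_force: 1.0
```

Run:
```python
from h import *
s=get_state();C=np.array([.578,.233]);d=s["position"][:2]-C
print(np.hypot(*d),np.arctan2(*d[::-1]),s["ft_force"])
h=-2.03-1.05
plan([*(C+.066*np.array([np.cos(h),np.sin(h)])),.06],h)
```

```text
0.06388005362606448 -2.409499114246515 [ 1.38929508 -1.71081768  0.37454656]
pos [0.5305 0.1903 0.0623] head -2.461 j7 1.9 t 8.73 shift [-10.1  41.6   2.3] dr [-0.001  0.     0.619]
```

>>> send_rows(xyz=[[-0.2,4.6,0],[-0.6,9.2,0],[-1.4,13.8,0],[-2.6,18.5,0],[-4,23,0],[-5.7,27.5,0],[-7.8,32,0],[-10,36,0],[-12,40,0],[-12,40,0]], dr=[[0,0,0.07],[0,0,0.14],[0,0,0.21],[0,0,0.28],[0,0,0.35],[0,0,0.42],[0,0,0.49],[0,0,0.56],[0,0,0.62],[0,0,0.62]])

```text
time: 9.57
position: [0.5143, 0.2303, 0.0623]
tool_rot: [-0.1, 3.139, -0.0]
ft_force: [-0.1, 0.2, 0.3]
grip_width: 0.226
grip_force: 0.0
```

Run:
```python
from h import *
s=get_state();C=np.array([.578,.233]);d=s["position"][:2]-C
print(np.hypot(*d),np.arctan2(*d[::-1]),s["ft_force"])
plan([0.5,.2,.06])
im,c=grab("wrist","w6.png")
```

```text
0.06376506212627765 -3.0994239067303218 [-0.134002    0.1922781   0.32118589]
pos [0.5143 0.2303 0.0623] head -3.078 j7 1.22 t 9.57 shift [ 16.2 -29.3   2.3] dr [-0.     0.001 -0.   ]
```

>>> send_rows(xyz=[[0,1,0],[0,2,0],[0,3,0],[0,4,0],[0,5,0],[0,6,0],[-0.5,7,0],[-0.5,7,0],[-0.5,7,0],[-0.5,7,0]], dr=[[0,0,0.015],[0,0,0.03],[0,0,0.045],[0,0,0.06],[0,0,0.075],[0,0,0.09],[0,0,0.1],[0,0,0.1],[0,0,0.1],[0,0,0.1]])

```text
time: 10.45
position: [0.5141, 0.2371, 0.0622]
tool_rot: [-0.056, -3.141, -0.001]
ft_force: [0.1, -1.2, 0.6]
grip_width: 0.236
grip_force: 0.4
```

>>> send_rows(xyz=[[0,0.5,0],[0,1,0],[0,1.5,0],[0,2,0],[0,2.5,0],[0,3,0],[0,3.5,0],[0,4,0],[0,4,0],[0,4,0]], dr=[[0,0,0],[0,0,0],[0,0,0.02],[0,0,0.02],[0,0,0.04],[0,0,0.04],[0,0,0.06],[0,0,0.06],[0,0,0.06],[0,0,0.06]])

```text
time: 11.28
position: [0.5144, 0.241, 0.0622]
tool_rot: [0.15, 3.138, 0.0]
ft_force: [0.2, -1.3, 0.4]
grip_width: 0.23
grip_force: 0.6
```

>>> send_rows(xyz=[[0,0.5,0],[0,1,0],[0,1.5,0],[0,2,0],[0,2.5,0],[0,3,0],[0,3.5,0],[0,4,0],[0,4,0],[0,4,0]], dr=[[0,0,0],[0,0,0],[0,0,0.02],[0,0,0.02],[0,0,0.04],[0,0,0.04],[0,0,0.06],[0,0,0.06],[0,0,0.06],[0,0,0.06]])

```text
time: 12.12
position: [0.515, 0.2426, 0.0621]
tool_rot: [-0.246, -3.132, 0.004]
ft_force: [1.5, -5.1, 2.2]
grip_width: 0.231
grip_force: 3.2
```

Run:
```python
from h import *
s=get_state();C=np.array([.578,.233]);d=s["position"][:2]-C
print(np.hypot(*d),np.arctan2(*d[::-1])-2*np.pi,s["ft_force"])
im,c=grab("wrist","w7.png"); im2,_=grab("scene","s7.png"); im3,_=grab("side","d7.png")
z=lambda i,x,y:cv2.resize(i[y:y+60,x:x+80],(400,300),interpolation=cv2.INTER_CUBIC)
cv2.imwrite("pics/m7.png",np.vstack([np.hstack([z(im2,315,170),z(im3,215,150)]),np.hstack([cv2.resize(im,(400,300)),cv2.resize(im[180:330,180:380],(400,300))])]))
```

```text
0.06372911851602378 -3.2932059671933036 [ 1.45450842 -5.07836751  2.17885215]
```

View pics/m7.png

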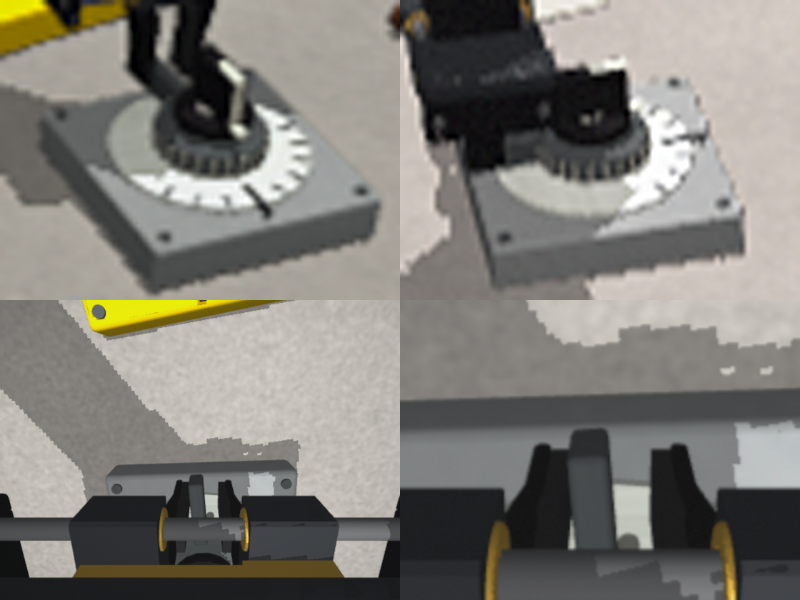

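The force rose to 5 N with the fin against its stop pin (seen at (628,542) in the montage), so the ring is tight. Back off and rise, then look at the stage.

>>> send_rows(xyz=[[0,-3,0],[0,-6,0],[0,-6,0],[0,-6,-10],[0,-6,-30],[0,-6,-50],[0,-6,-80],[0,-6,-110],[0,-6,-140],[0,-6,-170]], dr=[[0,0,0],[0,0,0],[0,0,0],[0,0,0],[0,0,0],[0,0,0],[0,0,0],[0,0,0],[0,0,0],[0,0,0]])

```text
time: 13.1
position: [0.5133, 0.2397, 0.2346]
tool_rot: [0.243, 3.132, 0.002]
ft_force: [0.1, 0.1, 0.3]
grip_width: 0.231
grip_force: 0.0
```

Run:
```python
from h import *
plan([.56,-.13,.32],-3.07)
```

```text
pos [0.5133 0.2397 0.2346] head 2.987 j7 0.96 t 13.1 shift [-103.2 -357.9  -85.9] dr [ 0.001  0.001 -0.227]
```

>>> send_rows(xyz=[[-10,-36,-9],[-20,-72,-18],[-30,-108,-27],[-40,-144,-36],[-50,-180,-45],[-60,-216,-54],[-70,-252,-63],[-80,-288,-72],[-90,-323,-80],[-103,-358,-86]], dr=[[0,0,0],[0,0,0],[0,0,0],[0,0,0],[0,0,0],[0,0,0],[0,0,0],[0,0,0],[0,0,0],[0,0,0]])

```text
time: 13.93
position: [0.56, -0.1318, 0.3203]
tool_rot: [0.243, 3.13, 0.003]
ft_force: [0.0, -0.2, -0.7]
grip_width: 0.23
grip_force: 0.0
```

>>> send_rows(xyz=[[0,0,0],[0,0,0],[0,0,0],[0,0,0],[0,0,0],[0,0,0],[0,0,0],[0,0,0],[0,0,0],[0,0,0]], dr=[[0,0,0],[0,0,0],[0,0,0],[0,0,0],[0,0,0],[0,0,0],[0,0,0],[0,0,0],[0,0,0],[0,0,0]])

```text
time: 14.77
position: [0.56, -0.1306, 0.3182]
tool_rot: [0.244, 3.132, 0.0]
ft_force: [0.0, 0.3, -0.0]
grip_width: 0.229
grip_force: 0.0
```

Run:
```python
from h import *
import pickle
plan([.56,-.13,.32])
im,c=grab("wrist","w8.png"); pickle.dump(c,open("w8.pkl","wb"))
cv2.imwrite("pics/w8v.png",cv2.resize(im,(800,600),interpolation=cv2.INTER_CUBIC))
```

```text
pos [ 0.56   -0.1306  0.3182] head 2.986 j7 1.66 t 14.77 shift [ 0.1  0.6 -1.8] dr [0. 0. 0.]
```

View pics/w8v.png

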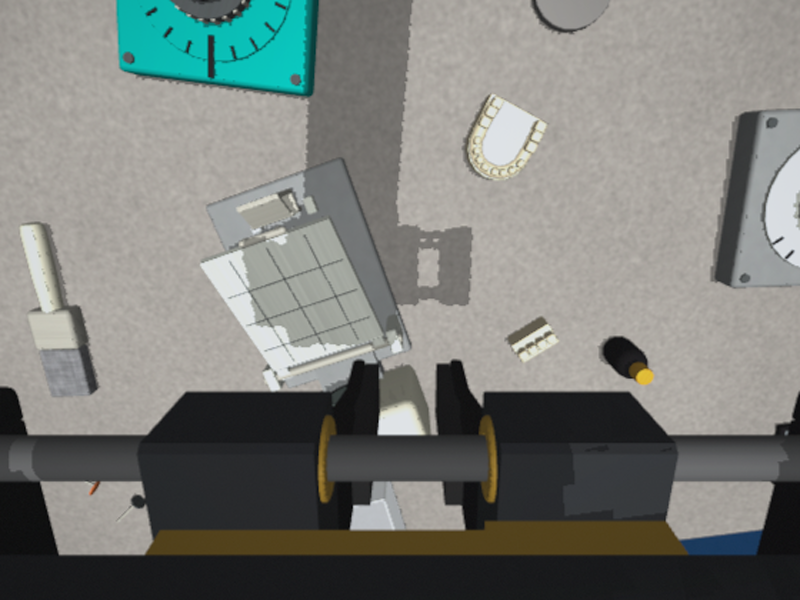

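The last view shows, at 800-px scale: base corners (207,206), (342,158), (410,350); plate free end (201,264)-(329,219) and hinge end near (272,378)-(385,345); catch (268,210); arch back ends (492,95) and (547,125), front (487,178).

Run:
```python
from h import *
import pickle
c=pickle.load(open("pics/../w8.pkl","rb")); im=cv2.imread("pics/w8.png")
f=lambda x,y,z:ray(c,x*.7,y*.7,z)
A,B,D=f(207,206,.014),f(342,158,.014),f(410,350,.014)
print("base",A.round(4),B.round(4),D.round(4),"w",np.linalg.norm(A-B),"l",np.linalg.norm(D-B),"head",np.arctan2(*(D-B)[[1,0]]),"headw",np.arctan2(*(B-A)[[1,0]])-np.pi/2)
h=np.arctan2(*(D-B)[[1,0]])
zf=.050+.125*np.sin(.35)+.004
a,b=f(201,264,zf),f(329,219,zf); p,q=f(272,370,.054),f(385,345,.054)
print("plate free",a.round(4),b.round(4),np.linalg.norm(a-b),"hinge",p.round(4),q.round(4))
print("headings",np.arctan2(*(b-a)[[1,0]])-np.pi/2,np.arctan2(*((p+q)/2-(a+b)/2)[[1,0]]))
print("edge R",np.arctan2(*(q-b)[[1,0]]))
k=f(268,210,.07);print("catch",k)
# arch mask
hsv=cv2.cvtColor(im,cv2.COLOR_BGR2HSV)
roi=im[60:132,320:388].astype(int); m=((roi[...,2]-roi[...,0]>18)|(roi.min(2)>190)).astype(np.uint8)*255
m=cv2.morphologyEx(m,cv2.MORPH_CLOSE,np.ones((5,5)))
n,l,s,cc=cv2.connectedComponentsWithStats(m); i=1+np.argmax(s[1:,4]); print(s[i],cc[i]+[320,60])
ct=max(cv2.findContours((l==i).astype(np.uint8),0,1)[0],key=cv2.contourArea)[:,0]+[320,60]
W=np.array([ray(c,u,v,.024)[:2] for u,v in ct]).astype(np.float32)
r=cv2.minAreaRect(W*1000); print("arch rect",r)
for n,x,y in [("back1",492,95),("back2",547,125),("front",485,180)]: print(n,f(x,y,.032).round(4))
```

```text
base [ 0.5021 -0.3005  0.014 ] [ 0.4806 -0.1751  0.014 ] [ 0.6652 -0.1447  0.014 ] w 0.12726102816990179 l 0.18713410152352866 head 0.163156363098193 headw 0.17012551462120062
plate free [ 0.5383 -0.2828  0.0969] [ 0.5203 -0.182   0.0969] 0.10242657385106849 hinge [ 0.6486 -0.2664  0.054 ] [ 0.6405 -0.1632  0.054 ]
headings 0.17674876471416212 0.1519076215614035
edge R 0.15552184476678502
catch [ 0.50936157 -0.23193282  0.07      ]
[   7    6   56   60 2218] [352.09783589  96.87466186]
arch rect ((488.6695251464844, -39.925453186035156), (55.022926330566406, 59.73986053466797), 55.00605392456055)
back1 [ 0.4517 -0.0459  0.032 ]
back2 [ 0.4809 -0.0044  0.032 ]
front [ 0.5162 -0.0585  0.032 ]
```

Run:
```python
from h import *
plan([.5534,-.2278,.13],.166+np.pi)
```

```text
pos [ 0.56   -0.1307  0.3181] head 2.986 j7 1.66 t 14.82 shift [ -8.6 -97.  188.1] dr [ 0.     0.    -0.322]
```

>>> send_rows(xyz=[[0,-10,5],[-2,-25,15],[-4,-45,35],[-6,-65,60],[-8,-82,85],[-8.5,-97,110],[-8.5,-97,135],[-8.5,-97,160],[-8.5,-97,180],[-8.5,-97,188]], dr=[[0,0,-0.05],[0,0,-0.1],[0,0,-0.15],[0,0,-0.2],[0,0,-0.25],[0,0,-0.3],[0,0,-0.322],[0,0,-0.322],[0,0,-0.322],[0,0,-0.322]], jaw=0, grip_force=10)

```text
time: 15.65
position: [0.5515, -0.2272, 0.1268]
tool_rot: [0.26, -3.126, -0.003]
ft_force: [-0.4, -0.5, -0.8]
grip_width: 0.005
grip_force: 0.0
```

>>> send_rows(xyz=[[0,0,6],[0,0,14],[0,0,22],[0,0,29],[0,0,35],[0,0,41],[0,0,46],[0,0,50],[0,0,54],[0,0,57]], dr=[[0,0,0],[0,0,0],[0,0,0],[0,0,0],[0,0,0],[0,0,0],[0,0,0],[0,0,0],[0,0,0],[0,0,0]])

```text
time: 16.48
position: [0.5525, -0.2285, 0.0729]
tool_rot: [0.26, -3.13, 0.0]
ft_force: [-2.4, 0.4, 2.3]
grip_width: 0.0
grip_force: 1.5
```

Run:
```python
from h import *
plan([.5534,-.2278,.069],.166+np.pi); print(get_state()["ft_force"])
```

```text
pos [ 0.5525 -0.2285  0.0729] head -2.976 j7 2.26 t 16.48 shift [-1.1  0.6  3.9] dr [ 0.    -0.001 -0.   ]
[-2.36821944  0.41262934  2.31387112]
```

>>> send_rows(xyz=[[0,0,0.5],[0,0,1],[0,0,1.5],[0,0,2],[0,0,2.5],[0,0,3],[0,0,3.5],[0,0,4],[0,0,4],[0,0,4]], dr=[[0,0,0],[0,0,0],[0,0,0],[0,0,0],[0,0,0],[0,0,0],[0,0,0],[0,0,0],[0,0,0],[0,0,0]])

```text
time: 17.32
position: [0.5527, -0.2281, 0.0696]
tool_rot: [0.26, -3.13, -0.001]
ft_force: [-4.6, 0.4, 7.2]
grip_width: 0.004
grip_force: 3.4
```

>>> send_rows(xyz=[[0,0,0.3],[0,0,0.6],[0,0,0.9],[0,0,1.2],[0,0,1.5],[0,0,1.5],[0,0,1.5],[0,0,1.5],[0,0,1.5],[0,0,1.5]], dr=[[0,0,0],[0,0,0],[0,0,0],[0,0,0],[0,0,0],[0,0,0],[0,0,0],[0,0,0],[0,0,0],[0,0,0]])

```text
time: 18.15
position: [0.5528, -0.2282, 0.0686]
tool_rot: [0.26, -3.13, -0.001]
ft_force: [-5.8, -0.0, 8.6]
grip_width: 0.005
grip_force: 4.9
```

>>> send_rows(xyz=[[0,0,0.5],[0,0,1],[0,0,1.5],[0,0,2],[0,0,2.5],[0,0,2.5],[0,0,2.5],[0,0,2.5],[0,0,2.5],[0,0,2.5]], dr=[[0,0,0],[0,0,0],[0,0,0],[0,0,0],[0,0,0],[0,0,0],[0,0,0],[0,0,0],[0,0,0],[0,0,0]])

```text
time: 18.98
position: [0.5528, -0.2282, 0.0681]
tool_rot: [0.26, -3.13, -0.003]
ft_force: [-10.6, 2.4, 22.7]
grip_width: 0.005
grip_force: 11.3
```

>>> send_rows(xyz=[[0,0,-1],[0,0,-2],[0,0,-3],[0,0,-4],[0,0,-5],[0,0,-6],[0,0,-8],[0,0,-10],[0,0,-10],[0,0,-10]], dr=[[0,0,0],[0,0,0],[0,0,0],[0,0,0],[0,0,0],[0,0,0],[0,0,0],[0,0,0],[0,0,0],[0,0,0]])

```text
time: 19.82
position: [0.5539, -0.2274, 0.0751]
tool_rot: [-0.262, 3.13, 0.0]
ft_force: [0.6, 0.4, 0.0]
grip_width: 0.005
grip_force: 0.0
```

Run:
```python
from h import *
plan([.490,-.041,.20],-.605+np.pi); print(get_state()["ft_force"])
```

```text
pos [ 0.5539 -0.2274  0.0751] head -2.975 j7 2.26 t 19.82 shift [  31.9  194.4 -124.9] dr [0.    0.001 0.772]
[0.62626628 0.41553006 0.03135123]
```

The force is zero 5 mm above level, so the catch holds the plate. On to the arch.

>>> send_rows(xyz=[[0,0,-30],[0,10,-65],[4,35,-95],[9,65,-115],[14,95,-125],[19,125,-125],[24,150,-125],[29,175,-125],[32,190,-125],[32,194,-125]], dr=[[0,0,0],[0,0,0.08],[0,0,0.17],[0,0,0.26],[0,0,0.35],[0,0,0.44],[0,0,0.53],[0,0,0.62],[0,0,0.7],[0,0,0.77]], jaw=86)

```text
time: 20.65
position: [0.4888, -0.038, 0.2]
tool_rot: [-0.932, -2.999, -0.003]
ft_force: [0.7, -1.4, 0.4]
grip_width: 0.679
grip_force: 0.0
```

>>> send_rows(xyz=[[0,0,0],[0,0,0],[0,0,0],[0,0,0],[0,0,0],[0,0,0],[0,0,0],[0,0,0],[0,0,0],[0,0,0]], dr=[[0,0,0],[0,0,0],[0,0,0],[0,0,0],[0,0,0],[0,0,0],[0,0,0],[0,0,0],[0,0,0],[0,0,0]])

```text
time: 21.48
position: [0.4897, -0.0419, 0.2001]
tool_rot: [0.934, 2.999, 0.0]
ft_force: [0.1, 0.3, 0.6]
grip_width: 0.986
grip_force: 0.0
```

```bash
cat > arch.py <<'E'
from h import *
def arch(im,c,z,seed):
    i=im.astype(int); m=((i[...,2]-i[...,0]>22)|(i.min(2)>190)).astype(np.uint8)*255
    m=cv2.morphologyEx(m,cv2.MORPH_CLOSE,np.ones((7,7))); m=cv2.morphologyEx(m,cv2.MORPH_OPEN,np.ones((5,5)))
    n,l,s,cc=cv2.connectedComponentsWithStats(m)
    i=1+np.argmin([np.hypot(*(q-seed))+1e4*(a<500) for q,a in zip(cc[1:],s[1:,4])]); print("comp",s[i],cc[i].round(1))
    ct=max(cv2.findContours((l==i).astype(np.uint8),0,1)[0],key=cv2.contourArea)[:,0]
    W=np.array([ray(c,u,v,z)[:2] for u,v in ct]).astype(np.float32)
    print("rect",cv2.minAreaRect(W*1000)); return m,ct
E
python3 - <<'E'
from arch import *
plan([.490,-.041,.02],-.605+np.pi)
im,c=grab("wrist","w9.png")
p=proj(c,[.49,-.041,.02]);print(p)
m,ct=arch(im,c,.028,p)
# coarse ascii of neighbourhood
x,y=p.astype(int); s=m[max(0,y-80):y+80:6,x-90:x+90:4]
print("\n".join("".join("#" if v else "." for v in r) for r in s))
E
```

```text
pos [ 0.4897 -0.0419  0.2001] head 2.538 j7 1.0 t 21.48 shift [  0.2   0.9 180.1] dr [0.    0.    0.001]
[286.28988839 192.01881707]
comp [ 258  159   58   63 3192] [286.4 187.5]
rect ((487.5603332519531, -38.969703674316406), (52.104827880859375, 58.98873519897461), 55.43911361694336)
.............................................
.............................................
.............................................
.............................................
.............................................
.............................................
.............................................
.............................................
................##############...............
................##############...............
................##############...............
................##############...............
................##############...............
................##############...............
................##############...............
................##############...............
.................############................
..................##########.................
....................######...................
.............................................
.............................................
.............................................
.............................................
.............................................
.............................................
.............................................
.............................................
```

>>> send_rows(xyz=[[1,0,15],[1,0,40],[1,0,65],[1,0,90],[1,0,115],[1,0,135],[1,0,152],[1,0,166],[1,0,176],[1,0,179]], dr=[[0,0,0],[0,0,0],[0,0,0],[0,0,0],[0,0,0],[0,0,0],[0,0,0],[0,0,0],[0,0,0],[0,0,0]])

```text
time: 22.37
position: [0.4878, -0.0412, 0.0196]
tool_rot: [-0.933, -2.997, 0.002]
ft_force: [0.8, -0.3, 0.4]
grip_width: 0.987
grip_force: 0.0
```

>>> send_rows(xyz=[[0,0,0],[0,0,0],[0,0,0],[0,0,0],[0,0,0],[0,0,0],[0,0,0],[0,0,0],[0,0,0],[0,0,0]], dr=[[0,0,0],[0,0,0],[0,0,0],[0,0,0],[0,0,0],[0,0,0],[0,0,0],[0,0,0],[0,0,0],[0,0,0]], jaw=40, grip_force=20)

```text
time: 23.2
position: [0.4894, -0.041, 0.0217]
tool_rot: [0.934, 2.999, 0.001]
ft_force: [-0.9, 0.9, 5.3]
grip_width: 0.614
grip_force: 20.0
```

Run:
```python
from h import *
s=get_state(); print(s["grip_width"]*87,s["grip_force"],s["ft_force"]); plan([.583,-.2228,.12],.166+np.pi)
```

```text
53.4258275394871 19.99010307714343 [-0.88577435  0.94797373  5.28958276]
pos [ 0.4894 -0.041   0.0217] head 2.538 j7 1.12 t 23.2 shift [-180.3  -96.4  -98.3] dr [ 0.001  0.001 -0.77 ]
```

>>> send_rows(xyz=[[0,0,-15],[0,0,-40],[-10,-5,-70],[-30,-16,-95],[-55,-29,-100],[-85,-45,-100],[-115,-61,-100],[-140,-75,-100],[-163,-87,-100],[-180,-96,-100]], dr=[[0,0,0],[0,0,-0.07],[0,0,-0.16],[0,0,-0.25],[0,0,-0.34],[0,0,-0.43],[0,0,-0.52],[0,0,-0.61],[0,0,-0.7],[0,0,-0.77]])

```text
time: 24.03
position: [0.5823, -0.2253, 0.1201]
tool_rot: [0.265, -3.129, 0.002]
ft_force: [0.3, -0.1, -1.7]
grip_width: 0.616
grip_force: 20.0
```

>>> send_rows(xyz=[[0,0,0],[0,0,0],[0,0,0],[0,0,0],[0,0,0],[0,0,0],[0,0,0],[0,0,0],[0,0,0],[0,0,0]], dr=[[0,0,0],[0,0,0],[0,0,0],[0,0,0],[0,0,0],[0,0,0],[0,0,0],[0,0,0],[0,0,0],[0,0,0]])

```text
time: 24.87
position: [0.5826, -0.2224, 0.1212]
tool_rot: [-0.261, 3.131, 0.0]
ft_force: [-0.8, -0.4, -1.8]
grip_width: 0.619
grip_force: 20.0
```

Run:
```python
from h import *
s=get_state(); print(s["grip_width"]*87,s["grip_force"],s["ft_force"]); plan([.583,-.2228,.0765],.166+np.pi)
a,_=grab("scene","s10.png"); b,_=grab("side","d10.png"); w,c=grab("wrist","w10.png")
# plate level check in wrist view: bright plate corners (free end) expected if level
o=np.array([.583,-.2228]); x=np.array([np.cos(.166),np.sin(.166)]); y=np.array([-x[1],x[0]])
for n,cm,im in [("wrist",c,w),("side",cam("side"),b),("scene",cam("scene"),a)]:
  # brightness walked along -x past the free end at y=+-40 mm, level-plate height
  for yy in (-.04,.04):
    pts=[proj(cm,[*(o-x*d+y*yy),.054]) for d in np.arange(.04,.085,.004)]
    print(n,yy,[int(im[int(v),int(u)].mean()) if 0<=int(v)<420 and 0<=int(u)<560 else -1 for u,v in pts])
```

```text
53.83684395618423 19.989292812533677 [-0.81629424 -0.43201647 -1.80365663]
pos [ 0.5826 -0.2224  0.1212] head -2.975 j7 2.21 t 24.87 shift [-0.4 -0.5 44.7] dr [0. 0. 0.]
wrist -0.04 [177, 176, 176, 175, 176, 177, 95, 162, 164, 164, 164, 164]
wrist 0.04 [178, 177, 177, 178, 178, 178, 141, 112, 111, 110, 112, 111]
side -0.04 [205, 205, 205, 204, 205, 209, 125, 111, 128, 122, 101, 135]
side 0.04 [204, 205, 205, 207, 207, 209, 135, 148, 211, 214, 213, 214]
scene -0.04 [156, 156, 155, 154, 164, 182, 163, 163, 165, 163, 163, 163]
scene 0.04 [121, 121, 145, 149, 128, 128, 160, 140, 150, 149, 148, 148]
```

The plate's edge appears 62 mm back in both the wrist and side views, so it is level and centred where expected. Lower gently.

>>> send_rows(xyz=[[0,0,8],[0,0,17],[0,0,26],[0,0,33],[0,0,38],[0,0,40],[0,0,41],[0,0,42],[0,0,43],[0,0,43]], dr=[[0,0,0],[0,0,0],[0,0,0],[0,0,0],[0,0,0],[0,0,0],[0,0,0],[0,0,0],[0,0,0],[0,0,0]])

```text
time: 25.85
position: [0.5827, -0.2226, 0.0784]
tool_rot: [-0.261, 3.13, -0.0]
ft_force: [-0.1, -0.3, -1.4]
grip_width: 0.62
grip_force: 20.0
```

>>> send_rows(xyz=[[0,0,0.3],[0,0,0.6],[0,0,0.9],[0,0,1.2],[0,0,1.5],[0,0,1.5],[0,0,1.5],[0,0,1.5],[0,0,1.5],[0,0,1.5]], dr=[[0,0,0],[0,0,0],[0,0,0],[0,0,0],[0,0,0],[0,0,0],[0,0,0],[0,0,0],[0,0,0],[0,0,0]])

```text
time: 26.68
position: [0.5826, -0.2225, 0.0767]
tool_rot: [-0.261, 3.131, 0.0]
ft_force: [0.3, 0.4, -1.2]
grip_width: 0.618
grip_force: 20.0
```

>>> send_rows(xyz=[[0,0,0.3],[0,0,0.6],[0,0,0.9],[0,0,1.2],[0,0,1.5],[0,0,1.8],[0,0,2],[0,0,2],[0,0,2],[0,0,2]], dr=[[0,0,0],[0,0,0],[0,0,0],[0,0,0],[0,0,0],[0,0,0],[0,0,0],[0,0,0],[0,0,0],[0,0,0]])

```text
time: 27.52
position: [0.5826, -0.2225, 0.0758]
tool_rot: [-0.261, 3.13, 0.001]
ft_force: [-2.3, 1.4, 6.8]
grip_width: 0.618
grip_force: 20.0
```

>>> send_rows(xyz=[[0,0,-0.5],[0,0,-0.8],[0,0,-0.8],[0,0,-0.8],[0,0,-0.8],[0,0,-0.8],[0,0,-0.8],[0,0,-0.8],[0,0,-0.8],[0,0,-0.8]], dr=[[0,0,0],[0,0,0],[0,0,0],[0,0,0],[0,0,0],[0,0,0],[0,0,0],[0,0,0],[0,0,0],[0,0,0]])

```text
time: 28.35
position: [0.5827, -0.2225, 0.0761]
tool_rot: [-0.261, 3.13, 0.0]
ft_force: [-1.8, 1.1, 6.3]
grip_width: 0.619
grip_force: 20.0
```

>>> send_rows(xyz=[[0,0,0],[0,0,0],[0,0,0],[0,0,0],[0,0,0],[0,0,0],[0,0,0],[0,0,0],[0,0,0],[0,0,0]], dr=[[0,0,0],[0,0,0],[0,0,0],[0,0,0],[0,0,0],[0,0,0],[0,0,0],[0,0,0],[0,0,0],[0,0,0]], jaw=80)

```text
time: 29.18
position: [0.5825, -0.2225, 0.0755]
tool_rot: [-0.261, 3.131, 0.0]
ft_force: [-0.5, -0.1, -0.2]
grip_width: 0.92
grip_force: 0.0
```

>>> send_rows(xyz=[[0,0,-5],[0,0,-15],[0,0,-30],[0,0,-50],[0,0,-75],[0,0,-100],[0,0,-125],[0,0,-145],[0,0,-160],[0,0,-160]], dr=[[0,0,0],[0,0,0],[0,0,0],[0,0,0],[0,0,0],[0,0,0],[0,0,0],[0,0,0],[0,0,0],[0,0,0]])

```text
time: 30.02
position: [0.5843, -0.2236, 0.2406]
tool_rot: [-0.26, 3.123, -0.004]
ft_force: [0.3, -0.4, 0.3]
grip_width: 0.918
grip_force: 0.0
```

Run:
```python
from h import *
s=get_state(); w,c=grab("wrist","w11.png"); a,_=grab("scene","s11.png"); b,_=grab("side","d11.png")
o=np.array([.583,-.2228]); x=np.array([np.cos(.166),np.sin(.166)]); y=np.array([-x[1],x[0]])
# rectify the plate plane (z=.054) +-70mm, 1 px/mm, and teeth plane
def rect(cm,im,z,r=70):
    g=np.arange(-r,r+1)/1000; m=np.array([[proj(cm,[*(o+x*gx+y*gy),z]) for gy in g[::-1]] for gx in g[::-1]],np.float32)
    return cv2.remap(im,m[...,0],m[...,1],cv2.INTER_LINEAR)
p=rect(c,w,.054); print("cream map at plate plane, up=+x (head), left=+y")
i=p.astype(int); sat=i[...,2]-i[...,0]
for r in range(0,141,6): print("%4d "%(70-r)+"".join("#" if v>22 else ("o" if l>165 else ".") for v,l in zip(sat[r,::3],i.mean(2)[r,::3])))
for n,cm,im in [("wrist",c,w),("side",cam("side"),b)]:
  for yy in (-.04,.04):
    print(n,yy,[int(im[int(v),int(u)].mean()) for u,v in (proj(cm,[*(o-x*d+y*yy),.054]) for d in np.arange(.04,.085,.004)) if 0<=v<420])
q=cv2.absdiff(cv2.imread("pics/s11.png"),cv2.imread("pics/a.png")).max(2)>60
print("bystander diffs",[(n,int(q[v-8:v+9,u-8:u+9].sum())) for n,u,v in [("quarter",297,250),("varn",330,243),("puck",266,190),("bur",337,278),("knife",415,185),("brush",115,290),("knob",356,195)]])
```

```text
cream map at plate plane, up=+x (head), left=+y
  70 ...ooo.....................................oo..
  64 ..ooooooooooooooooooooooooooooooo............o.
  58 ...ooo.oooo....................................
  52 .......oooooooooooooooooooooooo................
  46 .........o........ooooooooooo........o........o
  40 ...............................................
  34 .........o...o......##o#####.........o.........
  28 .................###.o#########................
  22 ................##.#.oo######.##.....o.........
  16 .........o.....####oo############....o.........
  10 .........o.....###oo#############..............
   4 .........o....####o##############..............
  -2 .........o..oo##o################..............
  -8 .........oo.oo.##################..............
 -14 .........oo.o..##################..............
 -20 .........oo.o.###################..............
 -26 .......o.oo.oo###################..............
 -32 .......oooooooo................................
 -38 ......oooooooo.o..o..o.o.......................
 -44 ......oooooooo.o..o..o.........................
 -50 .......oooo.oo.o..o..o.o.o.....................
 -56 ......ooooo.oo.o..o..o.o.o.....................
 -62 .......o..o.oo.o..o..o...o.....................
 -68 ...............oo..............oo..............
wrist -0.04 [164, 165, 166, 165, 166, 165, 130, 100, 101, 125, 156, 156]
wrist 0.04 [214, 214, 167, 167, 167, 166, 152, 105, 104, 103, 104, 102]
side -0.04 [201, 200, 202, 200, 200, 205, 124, 123, 125, 120, 99, 132]
side 0.04 [253, 254, 255, 247, 197, 203, 131, 143, 209, 210, 208, 210]
bystander diffs [('quarter', 0), ('varn', 0), ('puck', 0), ('bur', 0), ('knife', 0), ('brush', 0), ('knob', 44)]
```

```bash
python3 -c "
from bench import *
print(close_job())"
```

```text
the job is handed in; nothing more can be done
None
```

I handed in the job after 30 s of robot time, and `close_job` returned no verdict: the knob is at the long tick, the ring is tight on its stop, the plate is level and held by its catch, and the arch is centred on it with front teeth to the lens; the bystanders showed no change in the scene image.

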